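# Open the filter housing of a bench fume extractor

## Robot

A 6-joint arm with a two-finger parallel gripper is mounted at the origin on the work surface. World frame = base frame: x ahead of the robot, y to its left, z up, the work surface at z = 0. Lengths are in mm, angles in rad, forces in N, time in s.
With the tool pointing down it reaches from about 300 to 875 mm from the base axis. Payload 4.2 kg.
Tool frame: the origin (TCP) lies on the centre line of the jaws, within the pads' length; the fingertips stand 11 mm ahead of it and the grasp point (between the pads) lies 8 mm behind it; z points along the fingers, y is the direction in which the jaws open and shut (so a half turn about z gives the same grasp; the last joint's range is limited). The gripper opens to 85 mm and grips with 20 to 120 N. Pads are 22 mm wide; open, the fingers measure 114 mm over their backs; the gripper's body (76 mm by 85 mm) begins 54 mm behind the grasp point. The pads swing forward as they close: fully open they stand 13 mm farther back than shut.
Start: joints at [1.193, 0.32, 1.565, -0, 1.257, -0.02], TCP at [201.375, 538.598, 242.338] pointing down, gripper open.
Joint ranges: [-3.11, 3.11], [-0.84, 2.01], [0.21, 2.61], [-1.34, 4.49], [0.05, 2.63], [-2.56, 2.56]. Speed limits (rad/s): [2.57, 2.57, 3.14, 3.14, 3.14, 3.14].

## Interface

Orientations are given as a rotation vector (axis times angle).
In Python, from bench import observe, snapshot, finish_job, find_in gives the robot as it stands.
- The arm moves only by the shell command python3 -m crank 'ROWS' [FORCE]. ROWS is JSON, a list of rows, each a list of 5 numbers: the shift along the tool's x, y, z in cm, then the turn about the tool's z in degrees, then the gripper's target within -1 to 1 (fully open at 1, half-way at 0, shut at -1). A call has exactly 8 rows; each row is the pose to reach, as a shift and turn from the pose commanded when the call began, along the tool's axes at that moment; what a row does not reach only later rows make up. A row lasts 1/12 s, in which the tool goes at most 41.7 mm and 7.16 degrees, less where a joint would pass 70% of its speed; a pose out of reach is approached as far as the arm can. A call with a gripper value outside its range is refused whole. The fingers move at their own pace and stop on an object; FORCE is the grip in N (left out, the last holds). Time passes only in rows, so rows that repeat a pose let the fingers close, or fill a call up. It gives the time, the measured TCP pose, the force and the opening at its end, in the units of the state.
- observe(): the state, without advancing time (a new reading comes with each control period).
- snapshot(name): name is "side" or "top" or "wrist"; returns a dict with "pixels" (480x640x3 uint8, red, green, blue), "fx", "fy", "cx", "cy" (pixels), "k1" (the pictures are not rectified: a ray, as slopes to the right and down, at radius r is drawn at 1 + k1 r^2 times it, then the intrinsics apply), "pose" (4x4, takes a point from camera to world coordinates); the wrist camera has in their place "tool_from_camera" (4x4, takes a point from camera to tool coordinates, whose origin is the TCP and whose axes are the flange's). Camera axes: x right, y up, looking along -z (the intrinsics and any distortion apply to the point x, -y, -z); pixel columns grow to the right and rows downward; lengths in mm; the calibration is good to about 2 mm. A picture is of the moment at which its call begins: read the wrist's pose just before it. There is no depth.
- finish_job(): hands the job in, once; it reports no verdict.
Trained networks look in the newest picture that a camera, given by its name, has taken for a name from the list of things; names that differ only in an ending like _2 or _b are one class to them, and where a whole thing is asked for, a point or a joint stands for the part that bears it (a point fixed in the world has none). Each returns a list of dicts, best first, with "score" (0 to 1); they miss things now and then, are a little off and sometimes report something else, mostly with a low value. They report only what shows in the picture. A call takes as long as a camera call. They do not tell look-alikes from the thing itself.
- find_in(target, camera): "xyz" ([x, y, z] in mm, in the coordinates of the camera as it stood for that picture, good to about 4 mm: the middle of the surface that is visible of it).
The state is a dict: "time_s": time; "joint_positions": joint angles; "qd": joint speeds; "effort": joint torques, N m; "tcp_pos": TCP position; "tool_rot": TCP orientation; "ft_force": force on the tool from outside, world axes, zero at the start; "ft_torque": the same for the moment, N m; "opening": opening from 0.0 (shut) to 1.0 (fully open).
Only numpy, scipy, OpenCV 4.12 (cv2) and the standard library are available. Lean on these libraries where they do the work, as an engineer would, in place of code of your own. Each camera call takes 0.05 s, during which the arm holds its last target. There are 200 camera calls.

## Task

Open the filter housing on the bench: press the orange snap tab fully down, then push the released blue cover along its rails, off its seat and onto the parking deck, until the filter opening is completely uncovered. Do not lift or tip the cover, and leave the two metal tubes and the spare filter standing where they are.

Things in the scene. Friction and masses are not known exactly. Their poses are not given: they have to be found in the camera images.
- housing: Fixed grey filter housing, 138 (x) by 250 (y) mm, 74 mm high over steel rails and dark end stops. Origin: centre of its underside; z up. The cover slides along its y: seat over the pink filter at y = -60 mm, parking deck at +60, end stops' inner faces at -117 and +117. Rail lips (98 mm apart) keep the cover from coming up. A 48 mm hose spigot sticks out 50 mm from the -y end.
- opening (a point): Centre of the filter opening in the deck (housing y = -60 mm), 80 (x) by 84 (y) mm, at deck height, 60 mm above the bench.
- parking (a point): Centre of the parking deck (housing y = +60 mm), 60 mm above the bench: where the cover's centre comes to lie.
- cover: Loose blue cover, 110 x 110 x 8 mm, 0.1 to 0.2 kg, 2 mm play in the rails. Origin: centre of its underside; axes as the housing's. Starts on the seat, held by the tab's tooth; with the tab in it slides easily to housing +y. Opening clear after 97 mm; end stop after about 122 mm. White cross rib on top: 64 mm long (x), 10 thick, 16 high, its +y side a ramp down to the cover.
- push_face (a point): Centre of the rib's flat face that looks towards the housing's -y, 8 mm above the cover's top (76 mm above the bench): push here towards housing +y. 75 mm of flat cover lie behind it (on its -y side).
- tab (a joint): Travel of the orange snap tab in m: 0 is up (locked), 0.012 fully down, against a firm stop. It slides straight down against about 3 N and stays where it is left (no spring back). The cover is free from 0.008 on.
- tab_pad (a point): Centre of the top of the orange tab's pad, 34 (x) by 40 (y) mm, on a dark block on the housing's -x side; it moves with the tab. Up, it is 86 mm above the bench; fully down, 74 mm, level with the rail tops.
- tube_tall_mid (a point): Bystander: upright steel tube, 42 mm across, 100 mm high; the point is its centre, half-way up.
- tube_short_mid (a point): Bystander: upright copper tube, 52 mm across, 65 mm high; the point is its centre, half-way up.
- spare_mid (a point): Bystander: round pink spare filter with a black band, 72 mm across, 30 mm high, lying flat; the point is its centre, half-way up.
There are look-alikes about, which are no part of the job. Several things have the shape of the cover; the one meant has the colours described above.

How it is judged:
By the outcome, as a careful person would: the job done as asked, in the order asked, and still so for the second after the job is handed in, with the robot touching nothing.
It also fails if it takes over 43 s, if anything falls off the work surface, if the arm or the gripper's body presses on something with over 40 N, if the wrist force passes 120 N, or if a joint passes its speed limit or range.

## Working session

There is one attempt and no reset: what is moved stays moved. The work goes in short steps, Python scripts to look and compute and a shell command to move; the robot and the scene stay as the last step left them, time stands still between calls to the robot, and variables do not carry over. Pictures are saved under pics/ and viewed, about 8 in all and at most 12, crops included, and the job is handed in when it is done.

```bash
ls; mkdir -p pics
cat > h.py <<'E'
import numpy as np, cv2
from bench import observe, snapshot, find_in
from scipy.spatial.transform import Rotation as R
def tool():
    s=observe(); T=np.eye(4); T[:3,:3]=R.from_rotvec(s["tool_rot"]).as_matrix(); T[:3,3]=s["tcp_pos"]; return T
def snap(n):
    T=tool(); d=snapshot(n)
    d["P"]=np.array(d["pose"]) if "pose" in d else T@np.array(d["tool_from_camera"]); return d
def save(d,f): cv2.imwrite("pics/"+f,cv2.cvtColor(np.asarray(d["pixels"],dtype=np.uint8),cv2.COLOR_RGB2BGR))
def find(t,n,d):
    out=[]
    for f in find_in(t,n): 
        p=np.array(f["xyz"]); w=d["P"]@np.append(p,1); out.append((round(f["score"],2),w[:3].round(0).tolist(),px(d,w[:3]).round(0).tolist()))
    return out
def px(d,w):
    c=np.linalg.inv(d["P"])@np.append(w,1); a=np.array([c[0],-c[1]])/-c[2]; a=a*(1+d["k1"]*(a@a))
    return np.array([d["fx"]*a[0]+d["cx"],d["fy"]*a[1]+d["cy"]])
def ray(d,u,v):
    K=np.array([[d["fx"],0,d["cx"]],[0,d["fy"],d["cy"]],[0,0,1.]])
    a=cv2.undistortPoints(np.array([[[u,v]]],float),K,np.array([d["k1"],0,0,0.]))[0,0]
    return d["P"][:3,3], d["P"][:3,:3]@np.array([a[0],-a[1],-1])
def at(d,u,v,z):
    o,r=ray(d,u,v); return o+r*(z-o[2])/r[2]
E
python3 - <<'E'
from h import *
for n in ("top","side"):
    d=snap(n); save(d,n+"1.png")
    print(n,d["P"][:3,3].round(0))
    for t in ("housing","cover","push_face","tab","tab_pad","tube_tall_mid","tube_short_mid","spare_mid"): print(t,find(t,n,d))
print(observe())
E
```

```text
pics
top [ 381.  -59. 1042.]
housing [(0.58, [534.0, -103.0, 57.0], [344.0, 247.0])]
cover [(0.83, [532.0, -413.0, 9.0], [485.0, 252.0]), (0.72, [314.0, -280.0, 7.0], [427.0, 354.0]), (0.67, [518.0, -187.0, 64.0], [385.0, 255.0])]
push_face [(0.89, [512.0, -189.0, 67.0], [387.0, 257.0]), (0.69, [313.0, -283.0, 4.0], [428.0, 355.0]), (0.56, [530.0, -413.0, -0.0], [483.0, 254.0])]
tab [(0.65, [469.0, -106.0, 86.0], [346.0, 278.0]), (0.35, [691.0, -126.0, 26.0], [354.0, 179.0])]
tab_pad [(0.83, [465.0, -106.0, 82.0], [346.0, 280.0])]
tube_tall_mid [(0.61, [641.0, -260.0, 66.0], [419.0, 197.0])]
tube_short_mid [(0.62, [590.0, 73.0, 44.0], [261.0, 222.0])]
spare_mid [(0.8, [691.0, -127.0, 26.0], [355.0, 179.0])]
side [517. 536. 721.]
housing [(0.86, [539.0, -71.0, 61.0], [317.0, 237.0]), (0.45, [641.0, -247.0, 67.0], [274.0, 172.0])]
cover [(0.77, [532.0, -400.0, 7.0], [327.0, 153.0]), (0.67, [520.0, -175.0, 68.0], [329.0, 197.0]), (0.61, [318.0, -272.0, 12.0], [420.0, 192.0])]
push_face [(0.85, [320.0, -266.0, 5.0], [419.0, 196.0])]
tab [(0.76, [459.0, -94.0, 81.0], [360.0, 223.0])]
tab_
[... 219 characters left out ...]
.0, 225.0])]
{'time_s': 0.9, 'joint_positions': array([ 1.19299501e+00,  3.19561837e-01,  1.56451968e+00,  1.50770769e-05,
        1.25740420e+00, -2.00191148e-02]), 'qd': array([-4.03357416e-05, -1.13608952e-03, -1.05227845e-03,  3.40746583e-04,
       -2.07783596e-04, -1.98531810e-03]), 'effort': array([-1.20200656e-05, -4.15396321e+01, -2.34427410e+01,  1.65020792e-04,
       -5.76350658e-05,  9.15662724e-06]), 'tcp_pos': array([201.36880035, 538.58567706, 242.35222834]), 'tool_rot': array([5.59016141e-01, 3.09144964e+00, 1.69114807e-04]), 'ft_force': array([-0.32733792, -0.32206813,  0.31578508]), 'ft_torque': array([ 0.00890027, -0.04392295, -0.01339463]), 'opening': 1.0026023149971512}
```

View pics/top1.png

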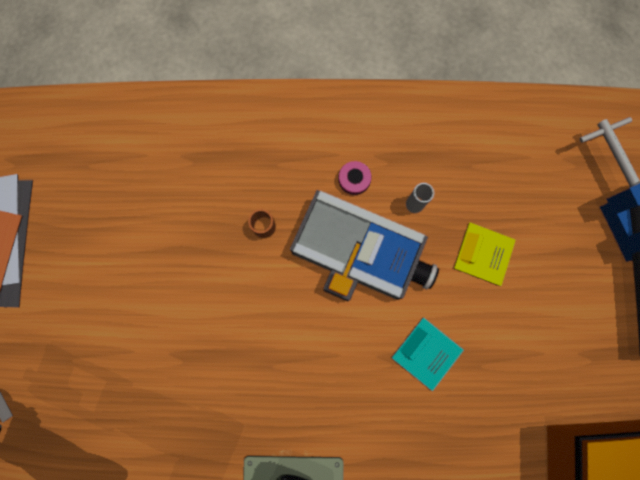

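View pics/side1.png

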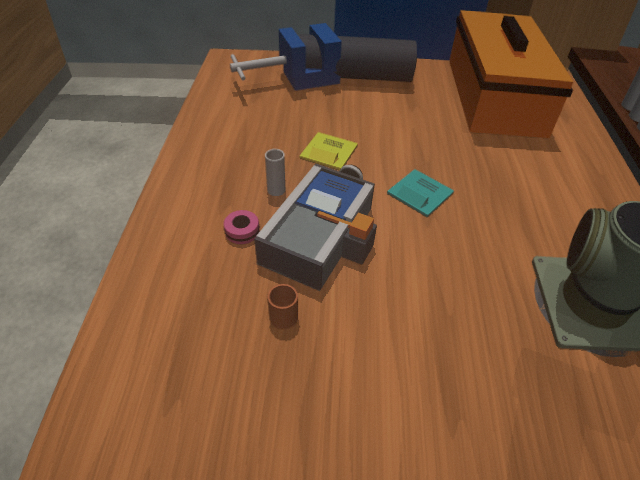

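The top view shows three things shaped like the cover:
- The blue one in the grey housing, at (393,255).
- A yellow one at (485,254).
- A teal one at (427,354).

I choose the blue one, with its white rib at (371,247). The orange tab pad is at (341,285). The spigot at (427,273) marks the housing's -y end. The side view agrees, but its y values differ from the top camera's by about 12 mm, so I'll use the wrist camera to settle that.

```bash
python3 -m crank '[[-2.9,-2.9,-0.5,0,-1],[-5.8,-5.8,-1,0,-1],[-8.7,-8.7,-1.5,0,-1],[-11.6,-11.6,-2,0,-1],[-14.5,-14.5,-2.5,0,-1],[-17.4,-17.4,-3,0,-1],[-20.3,-20.3,-3.5,0,-1],[-23.2,-23.2,-4,0,-1]]'
python3 -m crank '[[-2.9,-2.9,0,0,-1],[-5.8,-5.8,0,0,-1],[-8.7,-8.7,0,0,-1],[-11.6,-11.6,0,0,-1],[-14.5,-14.5,0,0,-1],[-17.4,-17.4,0,0,-1],[-20.3,-20.3,0,0,-1],[-22.2,-22.2,0,0,-1]]'
python3 - <<'E'
from h import *
d=snap("wrist"); save(d,"w1.png")
print(np.array(d["tool_from_camera"]).round(3),d["P"].round(2))
for t in ("housing","cover","push_face","tab_pad","tube_tall_mid","spare_mid"): print(t,find(t,"wrist",d))
s=observe(); print(s["time_s"],s["ft_force"],s["tool_rot"],s["opening"])
E
```

```text
time_s: 1.57
tcp_pos: [337.7, 238.2, 282.8]
tool_rot: [0.558, 3.091, 0.001]
ft_force: [1.2, 0.7, 0.2]
opening: -0.001
time_s: 2.23
tcp_pos: [468.7, -49.0, 282.4]
tool_rot: [0.562, 3.089, -0.001]
ft_force: [0.6, -0.4, -0.2]
opening: 0.002
[[ 1.00000e-03  9.48000e-01  3.18000e-01  8.13070e+01]
 [ 1.00000e+00 -1.00000e-03  0.00000e+00  5.71000e-01]
 [ 1.00000e-03  3.18000e-01 -9.48000e-01 -1.33219e+02]
 [ 0.00000e+00  0.00000e+00  0.00000e+00  1.00000e+00]] [[ 3.5000e-01 -8.9000e-01 -3.0000e-01  3.9265e+02]
 [ 9.4000e-01  3.3000e-01  1.1000e-01 -1.9680e+01]
 [-0.0000e+00 -3.2000e-01  9.5000e-01  4.1554e+02]
 [ 0.0000e+00  0.0000e+00  0.0000e+00  1.0000e+00]]
housing [(0.77, [514.0, -98.0, 67.0], [290.0, 264.0])]
cover [(0.95, [528.0, -404.0, 11.0], [69.0, 337.0]), (0.68, [516.0, -183.0, 70.0], [210.0, 296.0]), (0.61, [316.0, -277.0, 9.0], [64.0, 132.0])]
push_face [(0.78, [529.0, -408.0, 6.0], [69.0, 337.0]), (0.71, [514.0, -188.0, 70.0], [205.0, 296.0]), (0.58, [315.0, -272.0, 10.0], [67.0, 130.0])]
tab_pad [(0.83, [457.0, -97.0, 86.0], [264.0, 214.0])]
tube_tall_mid [(0.71, [638.0, -260.0, 83.0], [194.0, 418.0]), (0.51, [512.0, -100.0, 64.0], [288.0, 262.0])]
spare_mid [(0.46, [719.0, -143.0, 28.0], [322.0, 409.0])]
2.5833 [0.69190434 0.42714449 0.03133053] [-5.56653024e-01 -3.09167495e+00 -6.93916032e-04] 0.0013175937055672049
```

View pics/w1.png

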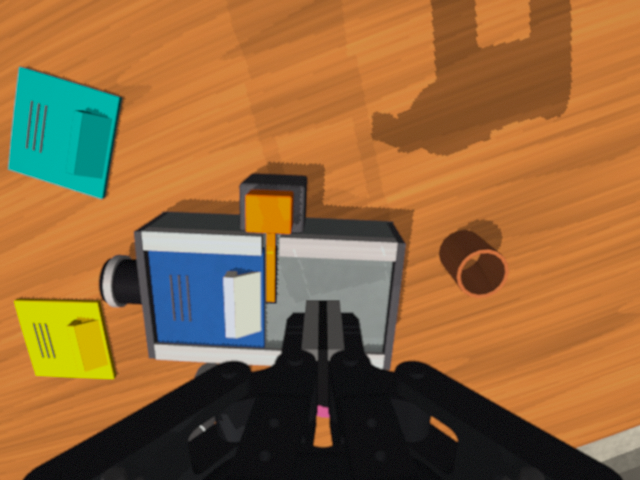

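The wrist view shows the orange pad at (269,212), the blue cover with its white rib at (243,303), and the spigot on the left (-y). The yellow and teal look-alikes lie outside the housing. Next I measure the axis and shift for a second view.

```bash
cat >> h.py <<'E'
def rel(p,T=None):
    T=tool() if T is None else T
    return (T[:3,:3].T@(np.array(p)-T[:3,3])).round(1)
E
python3 - <<'E'
from h import *
d=snap("wrist"); np.savez("w1.npz",**{k:d[k] for k in("pixels","fx","fy","cx","cy","k1","P")})
img=cv2.cvtColor(d["pixels"],cv2.COLOR_RGB2HSV)
m=((abs(img[...,0].astype(int)-18)<8)&(img[...,1]>200)&(img[...,2]>190)).astype(np.uint8)
c=cv2.resize(cv2.cvtColor(d["pixels"],cv2.COLOR_RGB2BGR)[160:380,90:420],None,fx=2.4,fy=2.4,interpolation=cv2.INTER_CUBIC)
cv2.imwrite("pics/w1c.png",c)
for n,u,v,z in [("pad",269,212,86),("railA",140,233,74),("railB",398,243,74),("ribtopL",224,272,84),("ribbot",226,338,84)]:
    p=at(d,u,v,z); print(n,p.round(1),rel(p))
E
```

```text
pad [454.3 -88.2  86. ] [ -3.2 -45.5 196.5]
railA [ 433.  -210.4   74. ] [ -25.8 -167.5  208.4]
railB [524.5   8.4  74. ] [-35.3  69.4 208.5]
ribtopL [ 492.3 -149.1   84. ] [-60.  -89.4 198.4]
ribbot [ 556.2 -177.    84. ] [-129.6  -93.3  198.4]
```

View pics/w1c.png

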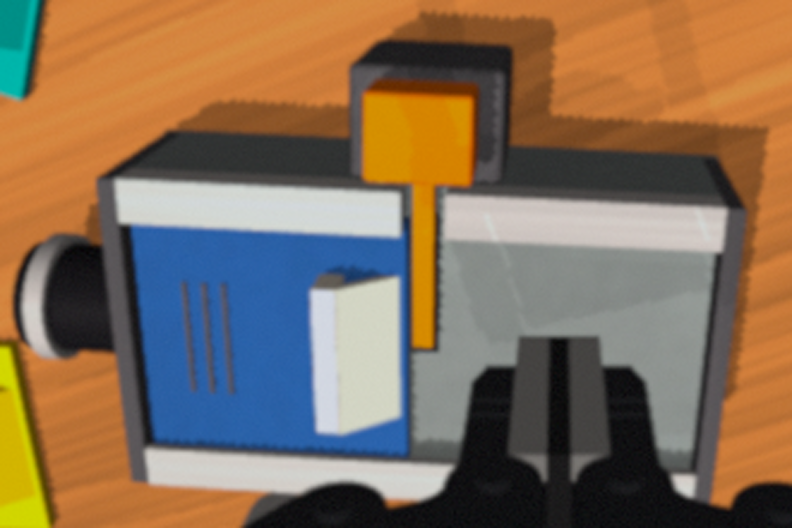

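The crop confirms it: white rib on the blue cover, with its flat face edge from crop (312,290) to (318,433). The pad top is centred at crop (418,140). It is the cover held in the housing by the orange tooth bar.

Run:
```python
from h import *
d=dict(np.load("w1.npz"))
def c(x,y,z): return at(d,90+x/2.4,160+y/2.4,z)
L=c(100,178,74);Rr=c(743,208,74);B=c(135,482,74)
e=(Rr-L); print("L",L.round(1),"R",Rr.round(1),"len",np.linalg.norm(e).round(1),"wid",np.linalg.norm(B-L).round(1))
y=e/np.linalg.norm(e); x=np.array([y[1],-y[0],0]); print("yaw",np.degrees(np.arctan2(-y[0],y[1])).round(2), "B-L in xy",(B-L)@x,(B-L)@y)
O=(L+Rr)/2+69*x; print("origin",O.round(1))
f1,f2=c(312,290,84),c(318,433,84)
for n,p in dict(f1=f1,f2=f2,pad=c(418,140,86),pa=c(364,95,86),pb=c(474,95,86),pc=c(472,187,86),pd=c(362,182,86)).items(): print(n,p.round(1),"housing",((p-O)@x).round(1),((p-O)@y).round(1),"tool",rel(p))
T=tool(); print("tool y vs housing y deg",np.degrees(np.arctan2(T[0,1],T[1,1])-np.arctan2(y[0],y[1])))
```

```text
L [ 431.3 -218.4   74. ] R [528.4   8.7  74. ] len 247.0 wid 138.4
yaw -23.16 B-L in xy 138.4161042819851 -0.6310141669348355
origin [ 543.3 -132.    74. ]
f1 [ 499.  -156.3   84. ] housing -31.1 -39.8 tool [-68.8 -93.8 198.4]
f2 [ 557.5 -181.5   84. ] housing 32.6 -39.9 tool [-132.4  -97.   198.4]
pad [458.1 -94.3  86. ] housing -93.2 1.2 tool [ -8.8 -49.9 196.4]
pa [ 436.1 -105.8   86. ] housing -108.8 -18.1 tool [  7.8 -68.4 196.4]
pb [449.8 -69.2  86. ] housing -110.6 20.9 tool [  7.7 -29.3 196.5]
pc [481.3 -82.7  86. ] housing -76.3 21.0 tool [-26.6 -31.  196.5]
pd [ 465.5 -119.7   86. ] housing -76.3 -19.3 tool [-24.7 -71.2 196.4]
tool y vs housing y deg -2.7633298168457383
```

```bash
python3 -m crank '[[-0.2,-1.2,2.5,2.8,-1],[-0.4,-2.5,5,2.8,-1],[-0.7,-3.7,7.5,2.8,-1],[-0.9,-5,10,2.8,-1],[-0.9,-5,13,2.8,-1],[-0.9,-5,14,2.8,-1],[-0.9,-5,14,2.8,-1],[-0.9,-5,14,2.8,-1]]'
python3 - <<'E'
from h import *
d=snap("wrist"); save(d,"w2.png"); np.savez("w2.npz",**{k:d[k] for k in("pixels","fx","fy","cx","cy","k1","P")})
print(d["P"][:3,3], find("tab_pad","wrist",d),find("push_face","wrist",d))
s=observe(); print(s["tcp_pos"],s["ft_force"])
E
```

```text
time_s: 3.3
tcp_pos: [458.5, -94.8, 142.4]
tool_rot: [-0.632, -3.077, -0.0]
ft_force: [-0.1, -0.3, 0.1]
opening: -0.004
[384.06012138 -62.26956753 275.66719561] [(0.69, [452.0, -89.0, 88.0], [326.0, 260.0]), (0.34, [471.0, -89.0, 66.0], [339.0, 274.0])] [(0.98, [335.0, -247.0, 8.0], [49.0, 156.0]), (0.97, [487.0, -194.0, 69.0], [193.0, 359.0]), (0.63, [523.0, -391.0, 9.0], [48.0, 417.0]), (0.45, [477.0, -91.0, 65.0], [340.0, 284.0])]
[459.60422629 -95.32461222 143.71049221] [ 0.45974915  0.14958119 -0.41759607]
```

View pics/w2.png

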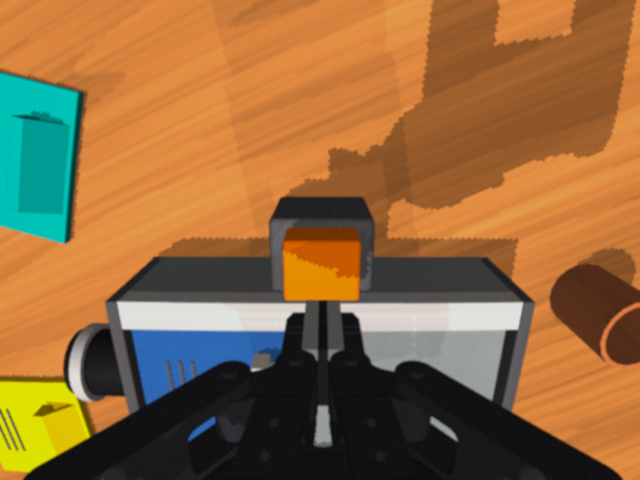

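The view is now square to the housing. The fingers hang in front of the pad, whose front corners are at (284,240) and (361,240) and inner corners at (284,299) and (359,299).

```bash
python3 - <<'E'
from h import *
a=dict(np.load("w1.npz"));b=dict(np.load("w2.npz"))
for n,(x,y),q in [("pd",(362,182),(284,299)),("pc",(472,187),(359,299)),("railL",(100,178),(109,301)),("railR",(743,208),(532,301))]:
    o1,r1=ray(a,90+x/2.4,160+y/2.4);o2,r2=ray(b,*q)
    s=np.linalg.lstsq(np.c_[r1,-r2],o2-o1,rcond=None)[0]; p,q2=o1+s[0]*r1,o2+s[1]*r2
    print(n,p.round(1),q2.round(1),"tool",rel((p+q2)/2), "plane86/74",at(b,*q,86 if n[0]=="p" else 74).round(1))
E
python3 -m crank '[[0,0,1,0,-1],[0,0,2,0,-1],[0,0,3,0,-1],[0,0,3.8,0,-1],[0,0,4.2,0,-1],[0,0,4.4,0,-1],[0,0,4.4,0,-1],[0,0,4.4,0,-1]]'
```

```text
pd [ 466.5 -121.1   81.5] [ 466.5 -120.5   81.3] tool [-16.2 -20.7  62.4] plane86/74 [ 464.5 -119.    86. ]
pc [482.2 -83.4  82.7] [481.9 -82.7  82.5] tool [-15.6  20.1  61.2] plane86/74 [480.2 -82.3  86. ]
railL [ 431.5 -219.6   72. ] [ 431.8 -219.4   71.9] tool [ -23.1 -125.1   71.7] plane86/74 [ 431.3 -217.8   74. ]
railR [528.8   8.8  73. ] [528.7   8.9  73. ] tool [-22.2 122.9  70.8] plane86/74 [528.    8.5  74. ]
time_s: 4.12
tcp_pos: [458.9, -95.7, 98.7]
tool_rot: [0.634, 3.076, 0.0]
ft_force: [-0.7, 0.2, 0.3]
opening: -0.003
```

```bash
python3 -m crank '[[0,0,0.2,0,-1],[0,0,0.4,0,-1],[0,0,0.6,0,-1],[0,0,0.7,0,-1],[0,0,0.8,0,-1],[0,0,0.9,0,-1],[0,0,1,0,-1],[0,0,1,0,-1]]'
python3 -m crank '[[0,0,0.1,0,-1],[0,0,0.15,0,-1],[0,0,0.2,0,-1],[0,0,0.25,0,-1],[0,0,0.3,0,-1],[0,0,0.3,0,-1],[0,0,0.3,0,-1],[0,0,0.3,0,-1]]'
```

```text
time_s: 4.78
tcp_pos: [459.0, -95.7, 88.3]
tool_rot: [0.634, 3.076, 0.0]
ft_force: [1.6, -0.5, 2.1]
opening: -0.002
time_s: 5.45
tcp_pos: [458.4, -95.6, 85.2]
tool_rot: [-0.634, -3.077, -0.0]
ft_force: [1.1, -0.4, 2.8]
opening: -0.002
```

```bash
python3 -m crank '[[0,0,0.05,0,-1],[0,0,0.1,0,-1],[0,0,0.15,0,-1],[0,0,0.2,0,-1],[0,0,0.2,0,-1],[0,0,0.2,0,-1],[0,0,0.2,0,-1],[0,0,0.2,0,-1]]'
```

```text
time_s: 6.12
tcp_pos: [458.3, -95.5, 84.7]
tool_rot: [-0.634, -3.077, -0.0]
ft_force: [-1.9, 0.3, 14.8]
opening: 0.002
```

The force jumped to 14.8 N, so that is the firm stop. I'll press slightly harder to be sure, then retreat upward.

```bash
python3 -m crank '[[0,0,0.05,0,-1],[0,0,0.1,0,-1],[0,0,0.15,0,-1],[0,0,0.15,0,-1],[0,0,0.15,0,-1],[0,0,0.15,0,-1],[0,0,0.15,0,-1],[0,0,0.15,0,-1]]'
python3 -m crank '[[0,0,-1,0,-1],[0,0,-2,0,-1],[0,0,-3,0,-1],[0,0,-4,0,-1],[0,0,-5,0,-1],[0,0,-6,0,-1],[0,0,-6,0,-1],[0,0,-6,0,-1]]'
python3 - <<'E'
from h import *
b=dict(np.load("w1.npz"))
x=np.array([np.cos(np.radians(-23.16)),np.sin(np.radians(-23.16)),0]); y=np.array([-x[1],x[0],0])
O=np.array([543.3,-132,0]); s=observe(); print(s["tcp_pos"],s["ft_force"])
for yy in (-75,-65,-39.8,82): print(yy, rel(O+yy*y+[0,0,83]))
d=snap("wrist"); save(d,"w3.png")
E
```

```text
time_s: 6.78
tcp_pos: [458.2, -95.4, 84.4]
tool_rot: [0.634, 3.077, 0.0]
ft_force: [-5.5, 1.3, 25.9]
opening: -0.001
time_s: 7.45
tcp_pos: [457.7, -95.4, 141.4]
tool_rot: [-0.634, -3.075, -0.0]
ft_force: [0.3, 0.1, -0.2]
opening: 0.004
[457.74960499 -95.43131112 141.37645994] [ 0.3362229   0.11981674 -0.22166845]
-75 [-93.3 -74.7  58.3]
-65 [-93.3 -64.7  58.2]
-39.8 [-93.2 -39.5  58.2]
82 [-92.9  82.3  58.2]
```

View pics/w3.png

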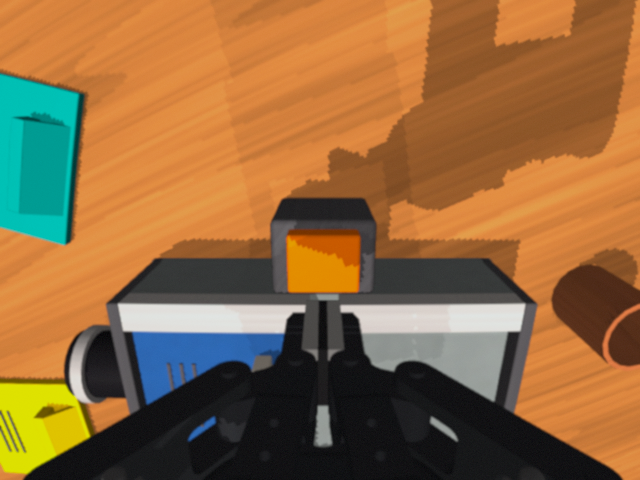

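The pad has dropped: its bottom edge moved from row 299 to 292, and it now sits level with the rail. I move behind the rib.

```bash
python3 -m crank '[[-2.4,-1.8,0,0,-1],[-4.8,-3.6,0,0,-1],[-7.2,-5.4,0,0,-1],[-9.3,-7.2,0,0,-1],[-9.3,-7.2,1,0,-1],[-9.3,-7.2,2,0,-1],[-9.3,-7.2,3,0,-1],[-9.3,-7.2,3,0,-1]]'
python3 -m crank '[[0,0,1,0,-1],[0,0,1.6,0,-1],[0,0,2,0,-1],[0,0,2.3,0,-1],[0,0,2.5,0,-1],[0,0,2.7,0,-1],[0,0,2.75,0,-1],[0,0,2.75,0,-1]]'
python3 - <<'E'
from h import *
d=snap("wrist"); save(d,"w4.png"); s=observe(); print(s["tcp_pos"],s["ft_force"])
E
```

```text
time_s: 8.17
tcp_pos: [512.8, -196.8, 108.5]
tool_rot: [-0.632, -3.07, -0.003]
ft_force: [-0.4, -0.1, 0.4]
opening: 0.002
time_s: 8.83
tcp_pos: [515.6, -198.6, 84.4]
tool_rot: [0.634, 3.077, 0.0]
ft_force: [1.2, -0.6, 0.0]
opening: -0.005
[ 515.60885072 -198.61073303   84.44532279] [ 0.62078573 -0.25561304 -0.10725304]
```

View pics/w4.png

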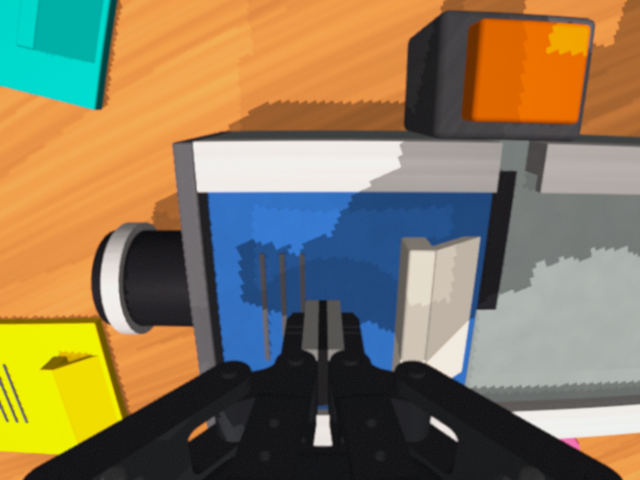

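The fingers stand behind the rib (its face is at column 400) with clear cover around them, and the tooth slot is empty. I push gently.

```bash
python3 -m crank '[[0,0.5,0.1,0,-1],[0,1,0.1,0,-1],[0,1.5,0.1,0,-1],[0,2,0.1,0,-1],[0,2.4,0.1,0,-1],[0,2.8,0.1,0,-1],[0,3.2,0.1,0,-1],[0,3.6,0.1,0,-1]]'
python3 -m crank '[[0,0.4,0,0,-1],[0,0.8,0,0,-1],[0,1.2,0,0,-1],[0,1.6,0,0,-1],[0,2,0,0,-1],[0,2.4,0,0,-1],[0,2.8,0,0,-1],[0,3.2,0,0,-1]]'
```

```text
time_s: 9.55
tcp_pos: [529.9, -165.1, 83.3]
tool_rot: [0.634, 3.077, -0.0]
ft_force: [-0.4, -0.9, 1.1]
opening: -0.0
time_s: 10.22
tcp_pos: [542.5, -135.7, 83.3]
tool_rot: [0.634, 3.077, 0.0]
ft_force: [-0.3, -0.3, 0.8]
opening: -0.0
```

```bash
python3 -m crank '[[0,0.5,0,0,-1],[0,1,0,0,-1],[0,1.5,0,0,-1],[0,2,0,0,-1],[0,2.5,0,0,-1],[0,3,0,0,-1],[0,3.5,0,0,-1],[0,4,0,0,-1]]'
python3 -m crank '[[0,0.4,0,0,-1],[0,0.7,0,0,-1],[0,1,0,0,-1],[0,1.3,0,0,-1],[0,1.5,0,0,-1],[0,1.7,0,0,-1],[0,1.9,0,0,-1],[0,2,0,0,-1]]'
python3 - <<'E'
from h import *
d=snap("wrist"); save(d,"w5.png"); s=observe(); print(s["tcp_pos"],s["ft_force"])
E
```

```text
time_s: 10.88
tcp_pos: [558.4, -98.9, 83.3]
tool_rot: [-0.634, -3.077, -0.0]
ft_force: [-0.4, -0.3, 0.4]
opening: 0.004
time_s: 11.55
tcp_pos: [566.2, -80.8, 83.3]
tool_rot: [-0.634, -3.077, -0.0]
ft_force: [-0.2, -1.3, 0.3]
opening: -0.004
[566.2210046  -80.70570286  83.26537851] [ 0.14345451 -0.24071847 -0.79047702]
```

View pics/w5.png

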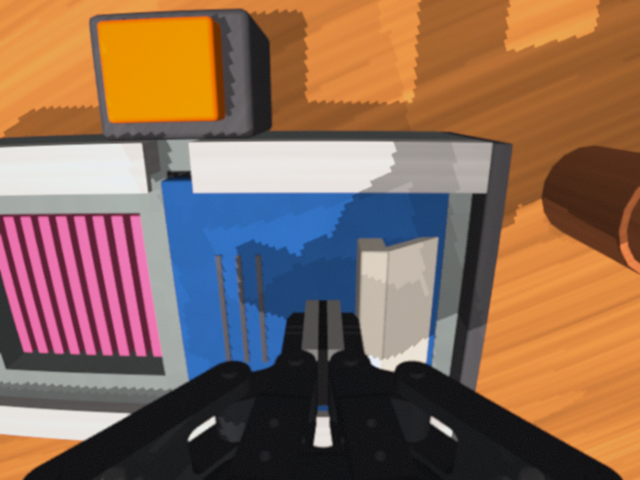

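The pink filter opening (right edge at column 160) is uncovered. The cover's trailing edge is at column 165–185, and there is a gap of about 10 mm to the end stop at column 465. I push a bit further for margin.

```bash
python3 -m crank '[[0,0.2,0,0,-1],[0,0.4,0,0,-1],[0,0.5,0,0,-1],[0,0.6,0,0,-1],[0,0.7,0,0,-1],[0,0.8,0,0,-1],[0,0.9,0,0,-1],[0,0.9,0,0,-1]]'
python3 -m crank '[[0,-0.4,0,0,-1],[0,-0.8,0,0,-1],[0,-1.2,0,0,-1],[0,-1.2,-2,0,-1],[0,-1.2,-5,0,-1],[0,-1.2,-8,0,-1],[0,-1.2,-11,0,-1],[0,-1.2,-14,0,-1]]'
python3 -m crank '[[2,-1,-3,0,-1],[4,-2,-5,0,-1],[6,-3,-5,0,-1],[8,-4,-5,0,-1],[10,-5,-5,0,-1],[11,-6,-5,0,-1],[12,-6,-5,0,-1],[12,-6,-5,0,-1]]'
python3 - <<'E'
from h import *
d=snap("wrist"); save(d,"w6.png"); print(find("cover","wrist",d),find("tab_pad","wrist",d))
for n in("top","side"):
    d=snap(n); print(n,[ (t,find(t,n,d)[:3]) for t in("cover","tube_tall_mid","tube_short_mid","spare_mid")])
s=observe(); print(s["tcp_pos"],s["ft_force"],s["time_s"])
E
```

```text
time_s: 12.27
tcp_pos: [569.8, -72.5, 83.3]
tool_rot: [0.634, 3.077, 0.0]
ft_force: [0.4, 1.3, 0.4]
opening: 0.003
time_s: 12.93
tcp_pos: [564.5, -84.2, 224.7]
tool_rot: [-0.635, -3.077, -0.0]
ft_force: [0.7, -0.6, 1.0]
opening: 0.003
time_s: 13.6
tcp_pos: [429.6, -91.3, 273.5]
tool_rot: [-0.636, -3.076, -0.001]
ft_force: [0.6, -1.0, -0.2]
opening: -0.0
[(0.86, [558.0, -66.0, 67.0], [398.0, 315.0]), (0.85, [523.0, -407.0, 10.0], [115.0, 364.0]), (0.71, [314.0, -278.0, 12.0], [107.0, 163.0])] [(0.7, [455.0, -93.0, 73.0], [332.0, 234.0])]
top [('cover', [(0.83, [313.0, -283.0, 6.0], [428.0, 355.0]), (0.65, [601.0, -87.0, 63.0], [337.0, 215.0]), (0.57, [529.0, -413.0, 9.0], [485.0, 254.0])]), ('tube_tall_mid', [(0.97, [639.0, -265.0, 64.0], [421.0, 198.0])]), ('tube_short_mid', [(0.98, [591.0, 75.0, 40.0], [260.0, 222.0])]), ('spare_mid', [(0.79, [692.0, -126.0, 25.0], [354.0, 178.0])])]
side [('cover', [(0.92, [533.0, -399.0, 6.0], [327.0, 154.0]), (0.75, [565.0, -69.0, 68.0], [303.0, 234.0]), (0.67, [317.0, -271.0, 8.0], [420.0, 194.0])]), ('tube_tall_mid', [(0.73, [641.0, -246.0, 66.0], [274.0, 172.0]), (0.6, [520.0, -97.0, 61.0], [327.0, 227.0]), (0.42, [696.0, -117.0, 31.0], [240.0, 225.0])]), ('tube_short_mid', [(0.81, [589.0, 85.0, 38.0], [281.0, 311.0])]), ('spare_mid', [(0.9, [695.0, -118.0, 28.0], [240.0, 226.0])])]
[431.09424912 -91.3718198  273.22191049] [ 0.62530823 -1.39748097  0.87642831] 14.25
```

View pics/w6.png

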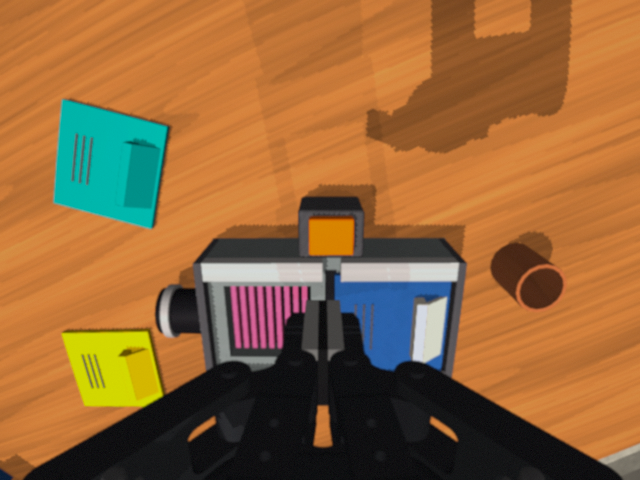

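The cover (columns 333–450) lies on the parking deck between the rails. The filter opening (columns 230–310) is fully clear, the tab at (331,236) is down, and the bystanders haven't moved.

```bash
python3 -c "
from bench import finish_job; print(finish_job())"
```

```text
the job is handed in; nothing more can be done
None
```

The filter housing is open and the job is handed in. I pressed the orange tab onto its firm stop (about 26 N at the end, gripper shut). I then pushed the blue cover by its rib about 118 mm onto the parking deck, with only about 1 N of contact force, and withdrew the arm upward. The job took 14.25 s of the 43 s allowed.

- **Cover and opening:** the last wrist picture shows the cover between the rails on the parking deck, with the filter opening fully uncovered.
- **Tab:** it still reads down, at about 73 mm against 74 mm for fully down.
- **Bystanders:** the top and side cameras found both tubes and the spare filter within about 5 mm of where they started, which is within the networks' accuracy.
- **Disagreements:**
  - The top and side cameras differed by about 12 mm in y throughout, so I used the wrist camera for positions.
  - At the end, the top camera placed the cover about 45 mm away from where the wrist and side cameras agreed it was, possibly because the gripper partly blocked its view. I went by the wrist picture.

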